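Wedge the rocking bead chest

TASK

The low bead chest rocks because its near right foot is too short. Press the green pad on its lid with the fingertips to feel it rock; then, only by pushing it along the table, slide the orange wedge thin end first under the short foot until it is snug, and press the green pad again to make sure that the chest no longer rocks, pushing the wedge farther if it does. Do not lift or grip anything, leave the chest where and as level as it stands, leave the wedge in place and leave the two bead jars and the glue bottle alone.

Things in the scene. Friction and masses are not known exactly. Their poses are not given: they have to be found in the camera images.
- chest: Wooden bead chest, 150 (x) x 200 (y) mm, loose, about 1.1 kg, on round feet 18 mm across at x +-60, y +-85 mm. Origin: on the table under its centre. Underside 20 mm, lid 66 mm up; drawers face -x. Unpressed it rests level on three feet; the brass one at x -60, y -85 hangs an unknown 4.5 to 9 mm above the table.
- press_pad: Green disc, 34 mm across, 4 mm thick, fixed on the chest's lid almost over the short foot; origin at the centre of its underside, 66 mm above the table (its top 70 mm). The place to press: on the unwedged chest 1 to 2 N here tips it down on to the short foot, as far as that foot hangs; 5 to 8 N is a fair test.
- low_foot (a point): Point on the chest's underside on the short foot's axis, 20 mm above the table when level; axes as the chest's. The foot's outer edge lies 9 mm from it towards the chest's -y side, and that side of the chest 15 mm from it. The wedge goes under from there, pushed along the chest's +y.
- wedge: Loose orange plastic wedge, 100 (x) x 50 (y) mm, 70 g, lying flat; origin at the centre of its underside. +x points to the thin end (2 mm at x +50), thickening evenly to 17 mm at x -50. Starts on the chest's -y side, thin end to the chest. Bears when the thin end is 17 to 47 mm past the foot's outer edge: the push then climbs from 0.5 N to a few N. Stays where left.
- wedge_tail (a point): Middle of the wedge's upright tail face (17 mm high, 50 mm wide), 8.5 mm above the table: where to push. Axes as the wedge's.
- jar_red: Red bead jar with clear lid, 49 mm across, 35 mm high, origin under its centre. Leave alone.
- jar_blue: Blue bead jar with white lid, 49 mm across, 35 mm high, origin under its centre. Leave alone.
- glue: Small glue bottle with orange cap, 32 mm across, 85 mm high, origin under its centre. Leave alone.
Things that resemble listed ones, but are neither listed nor needed, are in the scene too. Of the things that look like the wedge, take the one that is farthest to the robot's left at the start.

How it is judged:
On the way, in this order (a step that is already met when the one before it is completed fails the run):
1. the green pad is pressed and the chest rocks on to its short foot (contact force between the fingers and press_pad above 1 N and angle between chest's own z axis and vertical above 0.03 rad), for 0.1 s.
2. the wedge lies under the short foot and the chest is level, pad not pressed (x of low_foot in the frame of wedge between -0.03 and 0.045 m and y of low_foot in the frame of wedge between -0.025 and 0.025 m and angle between chest's own z axis and vertical below 0.014 rad and contact force between the fingers and press_pad below 0.1 N), for 0.2 s.
3. the green pad is pressed again with at least 4 N and the chest stays level: it no longer rocks (x of low_foot in the frame of wedge between -0.03 and 0.045 m and y of low_foot in the frame of wedge between -0.025 and 0.025 m and angle between chest's own z axis and vertical below 0.014 rad and contact force between the fingers and press_pad above 4 N), for 0.15 s.
At the end, for the whole second after the job is handed in: The wedge lies flat on the table under the short foot (foot axis 5 mm or more in from the thin end, within 25 mm of the centre line); the chest is level to 0.014 rad and shifted less than 20 mm; both at rest; jars and bottle upright within 15 mm of their places (x of low_foot in the frame of wedge between -0.03 and 0.045 m and y of low_foot in the frame of wedge between -0.025 and 0.025 m and angle between chest's own z axis and vertical below 0.014 rad and height (world z) of wedge below 0.004 m and angle between wedge's own z axis and vertical below 0.03 rad and distance of each of low_foot, chest from where it was at the start of the episode below 0.02 m and linear speed of each of chest, wedge below 0.01 m/s and distance of each of jar_red, jar_blue, glue from where it was at the start of the episode below 0.015 m and angle between each of jar_red, jar_blue, glue's own z axis and vertical below 0.1 rad); the robot touches nothing.
It fails at once if the wedge is lifted or tipped off the table (height (world z) of wedge above 0.01 m or angle between wedge's own z axis and vertical above 0.2 rad).
It fails at once if the chest is lifted or shoved more than 30 mm (height (world z) of chest above 0.015 m or distance of chest from where it was at the start of the episode above 0.03 m).
It fails at once if a jar or the glue bottle is moved or tipped (distance of any of jar_red, jar_blue, glue from where it was at the start of the episode above 0.02 m or angle between any of jar_red, jar_blue, glue's own z axis and vertical above 0.2 rad).
It also fails if it takes over 61 s, if anything falls off the work surface, if the arm or the gripper's body presses on something with over 40 N, if the wrist force passes 120 N, or if a joint passes its speed limit or range.

ROBOT

A 6-joint arm with a two-finger parallel gripper is mounted at the origin on the work surface. World frame = base frame: x ahead of the robot, y to its left, z up, the work surface at z = 0. Lengths are in m, angles in rad, forces in N, time in s.
With the tool pointing down it reaches from about 0.375 to 0.75 m from the base axis. Payload 9 kg.
Tool frame: the origin (TCP) lies at the very end of the fingers, on their centre line; the grasp point (between the pads) lies 19 mm behind it; z points along the fingers, y is the line along which they close (so a half turn about z gives the same grasp; the last joint's range is limited). The gripper opens to 85 mm and grips with 20 to 120 N. Pads are 22 mm wide; open, the fingers measure 114 mm over their backs; the gripper's body (76 mm by 85 mm) begins 54 mm behind the grasp point. The pads swing forward as they close: fully open they stand 13 mm farther back than shut.
Start: joints at [-1.522, 0.104, 0.097, 1.564, 0, 1.353], TCP at [0.158, -0.579, 0.231] pointing down, gripper open.
Joint ranges: [-2.99, 2.99], [-0.84, 1.86], [-1.1, 1.16], [-1.84, 2.11], [-1.51, 1.56], [-3.14, 3.14]. Speed limits (rad/s): [2.22, 2.22, 2.57, 3.14, 3.14, 3.14].

INTERFACE

Orientations are given as a unit quaternion [x, y, z, w].
In Python, from rig import move_to, move_straight, move_joints, ungrasp, gripper_close, pause, ik, read_state, grab_frame, camera_info, MotionError, sign_off gives the robot as it stands. Calls block until the motion is done:
- move_to(position, orientation): joint-space move of the TCP to a pose.
- move_straight(position, vel=0.15, rotation=None): straight line of the TCP; rotation=None keeps the orientation; vel is the mean speed in m/s.
- move_joints(angles): joint-space move.
- ungrasp() and gripper_close(effort=None): open the fingers fully, or close them until they stop; effort is the grip in N (None keeps the last).
- pause(seconds).
- ik(position, orientation): joint angles nearest the present ones, or None.
- read_state(): the state.
- grab_frame(name): name is "scene" or "top" or "wrist"; returns (picture, depth): 384x512x3 uint8, red, green, blue; 384x512 float32, m along the optical axis (not along the pixel's ray), 0 where there is no reading.
- camera_info(name): a dict with "intrinsics" (3x3 intrinsics, pixels), "rvec" (rotation vector, rad) and "tvec" (3), from world to camera coordinates, as OpenCV has them. Camera axes: x right, y down, z forward; pixel columns grow to the right and rows downward; lengths in m; the calibration is good to about 2 mm. A picture is of the moment at which its call begins: read the wrist's pose just before it. camera_info takes no time and is no camera call; for the wrist camera it gives the pose at the moment of the call.
A pose or a line that the arm cannot do raises MotionError and nothing moves.
- sign_off(): hands the job in; it is judged then, once.
The state is a dict: "t": time; "joints": joint angles; "dq": joint speeds; "effort": joint torques, N m; "eef_pos": TCP position; "eef_rot": TCP orientation; "wrist_force": force on the tool from outside, world axes, zero at the start; "torque": the same for the moment, N m; "grip_width": finger opening in m; "grasp_force": force on a finger pad.
Only numpy, scipy, OpenCV 4.12 (cv2) and the standard library are available. Lean on these libraries where they do the work, as an engineer would, in place of code of your own. Each camera call takes 0.05 s, during which the arm holds its last target. There are 200 camera calls.

## Working session

There is one attempt and no reset: what is moved stays moved. The work goes in short steps, each a Python script; the robot and the scene stay as the last script left them, time stands still between calls to the robot, and variables do not carry over. Pictures are saved under pics/ and viewed, at most 10 in all, crops included, and the job is handed in when it is done.

```bash
mkdir -p pics; ls
python3 - <<'E'
from rig import *
import cv2,numpy as np
for n in("scene","top"):
    p,d=grab_frame(n); cv2.imwrite(f"pics/{n}0.png",p[:,:,::-1]); np.savez(f"{n}0.npz",p=p,d=d)
    i=camera_info(n);print(n,i)
print(read_state())
E
```

```text
pics
scene {'intrinsics': array([[454.88595368,   0.        , 251.11117562],
       [  0.        , 454.88595368, 189.13247868],
       [  0.        ,   0.        ,   1.        ]]), 'rvec': array([ 1.61858305,  2.06321711, -0.71333767]), 'tvec': array([ 0.265183  , -0.34117437,  1.42737783])}
top {'intrinsics': array([[413.79323837,   0.        , 256.75874225],
       [  0.        , 413.79323837, 192.36610544],
       [  0.        ,   0.        ,   1.        ]]), 'rvec': array([ 2.1873707 , -2.18247747,  0.07438998]), 'tvec': array([-0.11478271,  0.55882249,  0.95704423])}
{'t': 0.1, 'joints': array([-1.52171265e+00,  1.04683253e-01,  9.65446323e-02,  1.56384801e+00,
        1.42149722e-06,  1.35312911e+00]), 'dq': array([ 0.00020793, -0.00038124,  0.00159669, -0.00193036, -0.00012672,
       -0.00052877]), 'effort': array([ 5.96439684e-03, -5.58202171e+01,  5.04724896e+01,  1.27545639e-02,
       -3.06137417e-04, -7.16645474e-06]), 'eef_pos': array([ 0.15817373, -0.57848564,  0.23057316]), 'eef_rot': array([ 9.91118497e-01,  1.32980342e-01,  5.08153441e-05, -5.92980149e-04]), 'wrist_force': array([-0.75001105,  0.16251263,  0.07121101]), 'torque': array([ 0.02167389, -0.04681552,  0.04239241]), 'grasp_force': 0.0, 'grip_width': 0.08537973172019567}
```

View pics/top0.png

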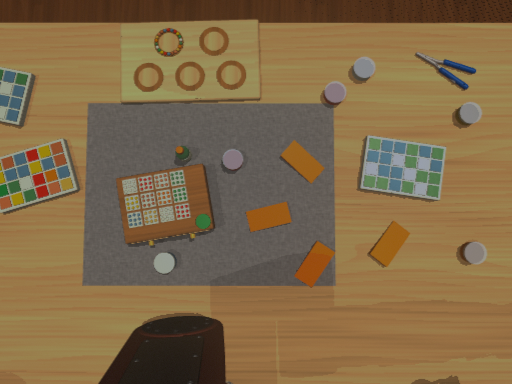

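View pics/scene0.png

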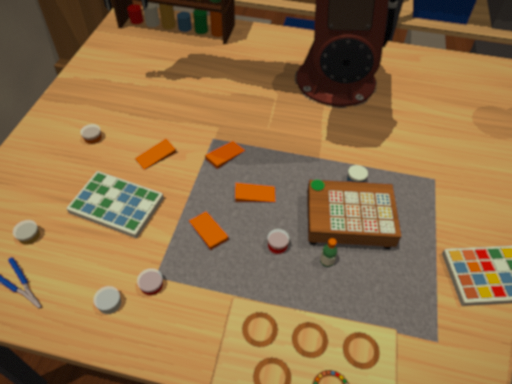

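The top view, with world x up and y to the left, shows:
- The chest is at about (166,204), with its green pad at (204,222).
- The leftmost orange wedge is at (269,217), to the right of the chest.
- A jar with a white lid is at (164,263), another jar is at (233,160), and the glue is at (182,155).

The scene view agrees.

```bash
cat > h.py <<'E'
import cv2,numpy as np
from rig import *
def ray(n,uv,z,info=None):
    i=info or camera_info(n); R=cv2.Rodrigues(np.array(i["rvec"]))[0]; t=np.array(i["tvec"])
    uv=np.atleast_2d(uv).astype(float); z=np.broadcast_to(z,len(uv))
    d=(R.T@np.linalg.inv(i["intrinsics"])@np.c_[uv,np.ones(len(uv))].T).T; c=-R.T@t
    return c+d*((z-c[2])/d[:,2])[:,None]
def blobs(p,lo,hi,amin=60):
    m=cv2.inRange(cv2.cvtColor(p,cv2.COLOR_RGB2HSV),lo,hi)
    cs,_=cv2.findContours(m,cv2.RETR_EXTERNAL,cv2.CHAIN_APPROX_NONE)
    return [c for c in cs if cv2.contourArea(c)>amin]
def cen(c): 
    m=cv2.moments(c);return np.array([m['m10']/m['m00'],m['m01']/m['m00']])
ORANGE=((5,200,120),(18,255,255)); GREEN=((50,150,60),(75,255,255)); WOOD=((4,100,40),(16,235,190))
E
python3 - <<'E'
from h import *
np.set_printoptions(precision=4,suppress=True)
for n in("top","scene"):
    p=np.load(n+"0.npz")["p"]; hsv=cv2.cvtColor(p,cv2.COLOR_RGB2HSV)
    if n=="top": print("hsv",hsv[217,269],hsv[222,204],hsv[232,160],hsv[217,205],hsv[185,210],hsv[190,260])
    for c in blobs(p,*ORANGE):
        b=cv2.boxPoints(cv2.minAreaRect(c)); print(n,"or",cen(c),ray(n,cen(c),.0095)[0],"\n",ray(n,b,.0095)[:,:2])
    for c in blobs(p,*GREEN,30): print(n,"green",cen(c),cv2.contourArea(c),ray(n,cen(c),.07)[0])
p=np.load("top0.npz")["p"]; roi=p.copy(); roi[:,:105]=0;roi[:,225:]=0;roi[:155]=0;roi[255:]=0
for c in blobs(roi,*WOOD,800):
    b=cv2.boxPoints(cv2.minAreaRect(c));print("wood",b,"\n",ray("top",b,.066))
i=camera_info("top");print(ray("top",[[256,192],[0,0],[164,263],[233,160],[182,152]],.035))
cv2.imwrite("pics/c1.png",cv2.resize(p[140:280,100:310,::-1],None,fx=3.8,fy=3.8,interpolation=cv2.INTER_CUBIC))
E
```

```text
hsv [ 15 222 153] [ 63 140 115] [ 14 162 113] [ 63 139 117] [ 9 30 85] [15 26 99]
top or [314.1179 263.6428] [ 0.3918 -0.249   0.0095] 
 [[ 0.3647 -0.2011]
 [ 0.4457 -0.256 ]
 [ 0.4188 -0.2966]
 [ 0.3381 -0.2416]]
top or [389.4776 243.4269] [ 0.4395 -0.4273  0.0095] 
 [[ 0.414  -0.3788]
 [ 0.4937 -0.4362]
 [ 0.4653 -0.4764]
 [ 0.3859 -0.4189]]
top or [268.394  216.4049] [ 0.5026 -0.1413  0.0095] 
 [[ 0.5141 -0.0878]
 [ 0.5379 -0.1823]
 [ 0.491  -0.1939]
 [ 0.4673 -0.0997]]
top or [ 50.7436 175.203 ] [0.5999 0.3796 0.0095] 
 [[0.6081 0.3938]
 [0.6138 0.3714]
 [0.5912 0.365 ]
 [0.5855 0.3873]]
top or [302.3565 161.4553] [ 0.6343 -0.2226  0.0095] 
 [[ 0.6492 -0.1709]
 [ 0.6851 -0.2033]
 [ 0.6195 -0.2745]
 [ 0.5839 -0.2421]]
top green [  3.045 189.997] 55.5 [0.5596 0.4549 0.07  ]
scene or [208.144  229.2783] [ 0.6386 -0.2225  0.0095] 
 [[ 0.6267 -0.2734]
 [ 0.5818 -0.2467]
 [ 0.648  -0.1734]
 [ 0.6894 -0.2003]]
scene or [254.6137 192.5286] [ 0.506  -0.1425  0.0095] 
 [[ 0.5365 -0.1858]
 [ 0.4872 -0.1949]
 [ 0.4751 -0.0963]
 [ 0.5245 -0.09  ]]
scene or [224.0353 153.3053] [ 0.3961 -0.252   0.0095] 
 [[ 0.4146 -0.2992]
 [ 0.3334 -0.2328]
 [ 0.377  -0.2024]
 [ 0.4549 -0.2682]]
scene or [154.9376 153.6686] [ 0.4424 -0.4293  0.0095] 
 [[ 0.47   -0.4744]
 [ 0.3755 -0.4211]
 [ 0.4146 -0.3833]
 [ 0.5053 -0.4369]]
scene green [317.087  184.8811] 78.5 [0.4946 0.0046 0.07  ]
wood [[113.9576 178.1996]
 [203.73   162.6621]
 [215.2021 228.9458]
 [125.4298 244.4833]] 
 [[ 0.5871  0.2083  0.066 ]
 [ 0.6228  0.0063  0.066 ]
 [ 0.4737 -0.021   0.066 ]
 [ 0.4387  0.1788  0.066 ]]
[[ 0.5588 -0.1118  0.035 ]
 [ 1.02    0.5045  0.035 ]
 [ 0.395   0.099   0.035 ]
 [ 0.6336 -0.0579  0.035 ]
 [ 0.6523  0.0615  0.035 ]]
```

View pics/c1.png

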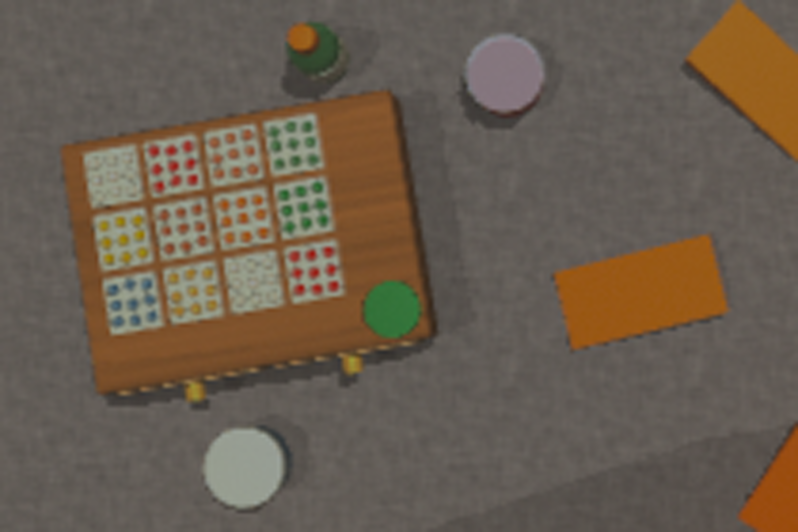

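The crop shows the chest lid with corners at about (116,178), (203,164), (214,228) and (125,243) in full-image pixels. The pad is at (203,221). The wedge's thin end faces the chest, turned about 4° relative to it. Next I close the fingers and take one wrist look from above the pad and wedge.

```bash
cat >> h.py <<'E'
def qd(deg): a=np.radians(deg)/2; return [np.cos(a),np.sin(a),0,0]
E
python3 - <<'E'
from h import *
np.set_printoptions(precision=4,suppress=True)
c=ray("top",[[116.3,178.4],[203.2,164.2],[213.7,227.9],[125.5,243.4],[202.9,221.3]],[.066]*4+[.07]);print(c,c[:4].mean(0))
for th in(100,-80):
    print(th,ik([.5,-.1,.28],qd(th)),ik([.49,0,.075],qd(th)),ik([.515,-.22,.008],qd(th)))
th=-80 if ik([.515,-.22,.008],qd(-80)) is not None else 100
gripper_close(20)
move_to([.49,-.09,.30],qd(th))
info=camera_info("wrist");p,d=grab_frame("wrist");cv2.imwrite("pics/w1.png",p[:,:,::-1]);np.savez("w1.npz",p=p,d=d,**info)
s=read_state();print(s["t"],s["eef_pos"],s["wrist_force"],s["grip_width"],s["joints"])
E
```

```text
[[ 0.5867  0.203   0.066 ]
 [ 0.6193  0.0075  0.066 ]
 [ 0.476  -0.0176  0.066 ]
 [ 0.4411  0.1787  0.066 ]
 [ 0.4907  0.0062  0.07  ]] [0.5308 0.0929 0.066 ]
100 [-0.4544 -0.1531 -0.0673  1.6567  0.      0.9419] [-0.2677 -0.2058 -0.4874  1.2892  0.      1.1286] [-0.6373  0.0699 -0.3495  1.1514  0.      0.759 ]
-80 [-0.4544 -0.1531 -0.0673  1.6567  0.     -2.1997] [-0.2677 -0.2058 -0.4874  1.2892  0.     -2.013 ] [-0.6373  0.0699 -0.3495  1.1514  0.     -2.3826]
3.8833 [ 0.49   -0.0903  0.2999] [-0.8369 -0.4676 -0.8336] -0.0005505406908750989 [-0.4453 -0.1772 -0.0521  1.6959 -0.     -2.1898]
```

View pics/w1.png

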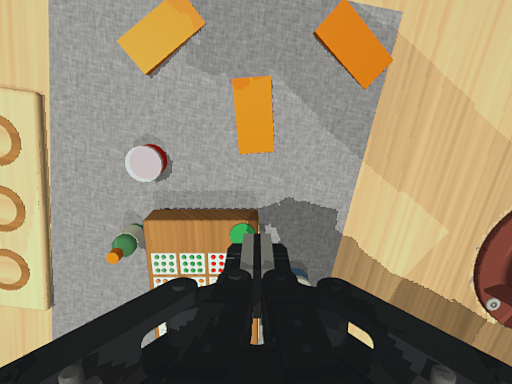

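The wrist view shows the wedge with corners at about (232,79), (270,76), (274,152) and (239,154). The chest lid's -y edge runs from (145,220) to (258,218), and the pad is at (242,234). I compute positions from this and do the first press.

```bash
cat > m.py <<'E'
from h import *
np.set_printoptions(precision=4,suppress=True)
def wedge(name,p,info,near):
    cs=blobs(p,*ORANGE,300); C=[ray(name,cen(c),.0095,info)[0] for c in cs]
    k=min(range(len(cs)),key=lambda i:np.hypot(*(C[i][:2]-near)))
    b=cv2.boxPoints(cv2.minAreaRect(cs[k])); w=ray(name,b,.0095,info)
    o=np.argsort(w[:,1]); z=np.empty(4); z[o[:2]]=.017; z[o[2:]]=.002   # tail = smaller y
    w=ray(name,b,z,info)[:,:2]; tail=w[o[:2]].mean(0); thin=w[o[2:]].mean(0); d=thin-tail
    return tail,thin,np.hypot(*d),np.degrees(np.arctan2(-d[0],d[1]))
E
python3 - <<'E'
from m import *
z=np.load("w1.npz");info={k:z[k] for k in("intrinsics","rvec","tvec")}
print("wrist",wedge("wrist",z["p"],info,np.array([.503,-.142])))
print("top",wedge("top",np.load("top0.npz")["p"],None,np.array([.503,-.142])))
e=ray("wrist",[[145,220],[258,218],[242,234]],[.066,.066,.07],info);print(e)
pad=np.array([.491,.0055])
move_to([*pad,.085],qd(-80)); f0=read_state()["wrist_force"]
h=.074
while h>.055:
    move_straight([*pad,h],vel=.03); s=read_state(); f=s["wrist_force"]-f0
    print(round(h,4),s["eef_pos"][2],f)
    if f[2]>5: break
    h-=.0015
pause(.2);s=read_state();print(s["t"],s["eef_pos"],s["wrist_force"]-f0)
p,d=grab_frame("scene");cv2.imwrite("pics/press.png",p[:,:,::-1])
E
```

```text
wrist (array([ 0.5139, -0.1906]), array([ 0.4906, -0.0947]), np.float64(0.09862396396871449), np.float64(13.63244425773978))
top (array([ 0.5143, -0.1876]), array([ 0.4907, -0.0936]), np.float64(0.09692244230681411), np.float64(14.093030403668582))
[[ 0.6182  0.007   0.066 ]
 [ 0.4751 -0.021   0.066 ]
 [ 0.4919  0.0029  0.07  ]]
0.074 0.07390579587006085 [0.8756 0.323  0.2922]
0.0725 0.07246521301563973 [ 0.6453 -0.5598 -0.3183]
0.071 0.07093267742833406 [-0.2453  0.1871  0.5434]
0.0695 0.06948222826326222 [0.5294 1.113  0.9241]
0.068 0.06798984055400561 [0.3553 0.0832 1.4888]
0.0665 0.0664067083557762 [0.5907 0.0445 1.199 ]
0.065 0.06527467558560968 [-0.919  -1.6386  4.6791]
0.0635 0.06489151083414926 [-6.1383 -0.8309 16.2475]
7.2833 [0.4913 0.0053 0.0649] [-6.6555 -1.6215 16.0043]
```

The chest rocked: contact at about 70 mm and bottomed at about 65 mm, so the foot hangs about 5 mm. Now I push from behind the wedge's tail along the line from the tail to the foot.

Run:
```python
from m import *
foot=np.array([.4875,-.002]);tail=np.array([.514,-.189])
u=(foot-tail)/np.hypot(*(foot-tail)); a=np.degrees(np.arctan2(-u[0],u[1])); q=qd(a-90)
move_straight([.491,.0055,.10],vel=.1)
st=tail-u*.035
move_to([*st,.10],q); move_straight([*st,.007],vel=.12); f0=read_state()["wrist_force"]
move_straight([*(tail+u*(.045-.011)),.007],vel=.05)
s=read_state();print(a,s["t"],s["eef_pos"],s["wrist_force"]-f0)
info=camera_info("wrist");p,_=grab_frame("wrist");cv2.imwrite("pics/w2.png",p[:,:,::-1])
p2,_=grab_frame("top");cv2.imwrite("pics/t2.png",cv2.resize(p2[140:280,100:310,::-1],None,fx=3.8,fy=3.8,interpolation=cv2.INTER_CUBIC))
print("exp",tail+u*.045)
print(wedge("top",p2,None,np.array([.5,-.1])))
```

```text
8.065749203179037 11.225 [ 0.5092 -0.1555  0.007 ] [-1.2475 -0.7577 -1.4281]
exp [ 0.5077 -0.1444]
(array([ 0.6003, -0.2563]), array([ 0.6689, -0.1876]), np.float64(0.09714137918615061), np.float64(-44.93164575462375))
```

View pics/t2.png

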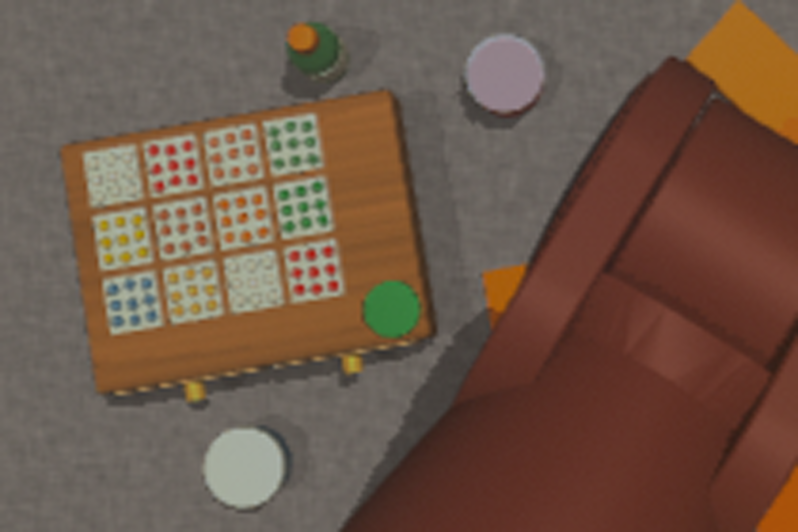

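View pics/w2.png

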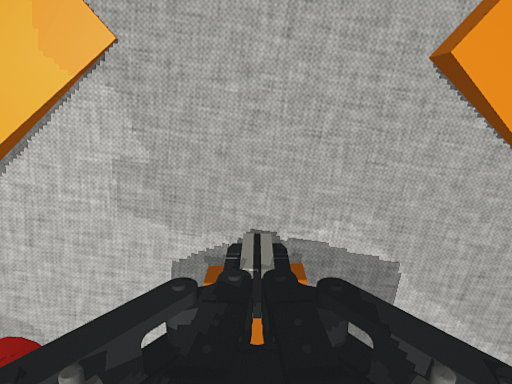

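The top view shows the chest unmoved, and the wedge's front corner at (487,272) in the crop has reached the expected spot. The wrist view shows the tail flush with and centred on the fingers, at columns 205 and 307 around 257. I continue in small steps, watching the push force.

Run:
```python
from m import *
foot=np.array([.4875,-.002]);tail=np.array([.514,-.189])
u=(foot-tail)/np.hypot(*(foot-tail))
move_straight([*(tail+u*(.088-.011)),.007],vel=.06)
F=lambda:np.mean([(pause(.02),read_state()["wrist_force"])[1] for _ in range(6)],0)
f0=F(); n=0
for d in np.arange(.091,.122,.0025):
    move_straight([*(tail+u*(d-.011)),.007],vel=.03); f=F()-f0
    print(round(d,4),round(-f[:2]@u,2),f)
    n=n+1 if -f[:2]@u>1.8 else 0
    if n>=2 or -f[:2]@u>4: break
print(read_state()["t"])
```

```text
0.091 0.06 [-0.0219 -0.0658  0.1092]
0.0935 -0.12 [0.1511 0.1412 0.0036]
0.096 0.21 [ 0.269  -0.1757 -0.2816]
0.0985 -0.16 [0.0906 0.1777 0.2448]
0.101 -0.35 [-0.0463  0.348   0.0387]
0.1035 -0.23 [0.271  0.2722 0.1051]
0.106 -0.25 [0.2477 0.2877 0.0166]
0.1085 0.03 [ 0.1889 -0.0085 -0.1384]
0.111 1.23 [ 0.563  -1.1661 -0.4009]
0.1135 4.74 [ 0.8674 -4.6664 -1.4968]
15.7917
```

The force climbed to 4.7 N, so the wedge is snug. I back off, measure and press again.

Run:
```python
from m import *
foot=np.array([.4875,-.002]);tail=np.array([.514,-.189])
u=(foot-tail)/np.hypot(*(foot-tail)); e=read_state()["eef_pos"]
b=e[:2]-u*.03
move_straight([*b,.007],vel=.08); move_straight([*b,.12],vel=.15)
pad=np.array([.491,.0055])
move_to([*pad,.15],read_state()["eef_rot"]); 
pp,_=grab_frame("scene");cv2.imwrite("pics/s3.png",cv2.resize(pp[130:280,170:420,::-1],None,fx=3.2,fy=3.2,interpolation=cv2.INTER_CUBIC))
move_straight([*pad,.078],vel=.1); pause(.2)
F=lambda:np.mean([(pause(.02),read_state()["wrist_force"])[1] for _ in range(4)],0)
f0=F()
for h in np.arange(.0715,.060,-.0005):
    move_straight([*pad,h],vel=.02); f=F()-f0
    print(round(h,4),read_state()["eef_pos"][2],f)
    if f[2]>6.5: break
pause(.4);s=read_state();print(s["t"],s["wrist_force"]-f0)
```

```text
0.0715 0.07148375989656289 [ 0.3181 -0.7748  0.1785]
0.071 0.07107574968673815 [ 0.0635 -0.5792  0.1211]
0.0705 0.0705060951290353 [ 0.485  -0.4021 -0.0121]
0.07 0.07009566562384446 [ 0.2921 -0.9235  1.5426]
0.0695 0.07002756244094398 [-2.7016 -0.3048  5.7885]
0.069 0.07000614386942536 [-4.178  -0.2166 10.0716]
21.5 [-4.1789  0.8485 10.0205]
```

View pics/s3.png

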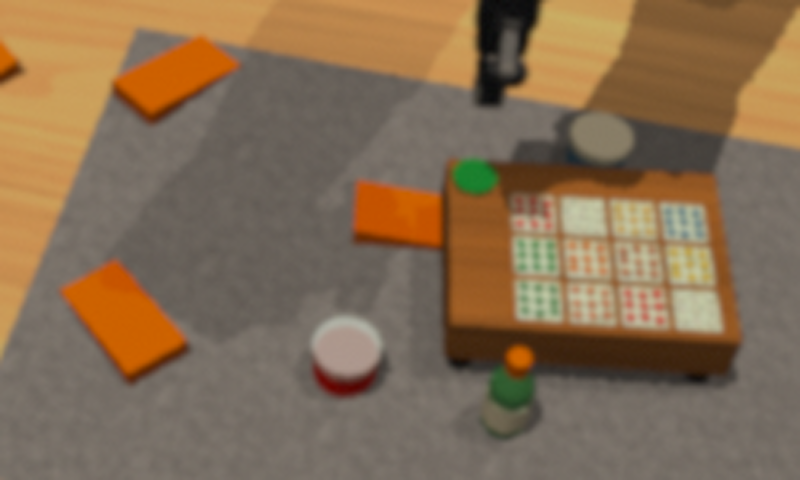

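The pad held at 70.0 mm under 10 N, so the chest no longer rocks. The scene crop shows the wedge under the chest at (400,213), with the jars and glue in place. I retract, do a final numeric check and hand in.

Run:
```python
from m import *
move_straight([.491,.0055,.16],vel=.1)
e=read_state()["eef_pos"]
move_to([.42,-.30,.25],read_state()["eef_rot"]); pause(.5)
p,_=grab_frame("scene"); 
g=[ray("scene",cen(c),.07)[0] for c in blobs(p,*GREEN,30)]; print("pad",g)
c=min(blobs(p,*ORANGE,100),key=lambda c:np.hypot(*(cen(c)-[295,197])));print(cen(c),ray("scene",cv2.boxPoints(cv2.minAreaRect(c)),.01))
s=read_state();print(s["t"],s["wrist_force"])
print(sign_off())
```

```text
pad [array([0.4943, 0.0064, 0.07  ])]
[294.1769 196.9608] [[ 0.522  -0.0761  0.01  ]
 [ 0.4713 -0.0794  0.01  ]
 [ 0.469  -0.0106  0.01  ]
 [ 0.5194 -0.0092  0.01  ]]
24.35 [ 0.7191 -0.7994 -0.2115]
the job is handed in; nothing more can be done
None
```

The job is handed in at 24 s of the 61 s allowed: the chest rocked on the first press, the wedge is snug under the short foot, and the pad then held at its level height under 10 N; the judge's result was not shown.

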